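Square the block in the jig and hold the telescoping pointer out

ROBOT

A 7-joint arm with a two-finger parallel gripper is mounted at the origin on the work surface. World frame = base frame: x ahead of the robot, y to its left, z up, the work surface at z = 0. Lengths are in mm, angles in rad, forces in N, time in s.
With the tool pointing down it reaches from about 400 to 875 mm from the base axis. Payload 4.4 kg.
Tool frame: the origin (TCP) lies midway between the tips of the shut fingers; the grasp point (between the pads) lies 19 mm behind it; z points along the fingers, y is the line along which they close (so a half turn about z gives the same grasp; the last joint's range is limited). The gripper opens to 85 mm and grips with 20 to 120 N. Pads are 22 mm wide; open, the fingers measure 114 mm over their backs; the gripper's body (76 mm by 85 mm) begins 54 mm behind the grasp point. The pads swing forward as they close: fully open they stand 13 mm farther back than shut.
Start: joints at [1.17, 0.628, 0.038, 1.517, -0.027, 0.996, -0.02], TCP at [213.605, -613.914, 231.313] pointing down, gripper open.
Joint ranges: [-3.06, 3.06], [-0.37, 2.12], [-1.25, 1.32], [0.18, 2.47], [-1.1, 4.24], [0.23, 1.98], [-2.94, 2.94]. Speed limits (rad/s): [2.57, 2.57, 3.14, 3.14, 3.14, 3.14, 3.14].

INTERFACE

Orientations are given as [roll, pitch, yaw] about the fixed x, y, z axes, in that order (R = Rz(yaw) Ry(pitch) Rx(roll)).
In Python, from cell import monitor, cams, ctrl gives the robot as it stands.
- The arm moves only by the tool drive_tool, never from a script. Its argument "motion" is a list of rows, each an object with "fingers": the opening, from 0 (shut) to 1 (fully open); "linear": the shift along the tool's x, y, z in m, a list of three; "twist": the turn about the tool's z in rad. In form: [{"fingers": fingers, "linear": [x, y, z], "twist": twist}, ...]. A call has 1 to 5 rows; each row shifts and turns the commanded pose from where the row before left it, along the tool's axes as they then stand; what a row does not reach is not made up. A row lasts 1/12 s, in which the tool goes at most 41.7 mm and 7.16 degrees, less where a joint would pass 70% of its speed; a pose out of reach is approached as far as the arm can. A call with a gripper value outside its range is refused whole. The fingers move at their own pace and stop on an object; the grip force is fixed at half the most. Time passes only in rows, so rows that do not move let the fingers close. It gives the time, the measured TCP pose, the force, the opening and the grip force at its end, in the units of the state.
- monitor.read_state(): the state, without advancing time (a new reading comes with each control period).
- cams.get_image(name): name is "scene" or "top" or "wrist"; returns a dict with "color" (384x512x3 uint8, blue, green, red), "K" (3x3 intrinsics, pixels), "R" (3x3) and "t" (3): a world point X has camera coordinates R X + t. Camera axes: x right, y down, z forward; pixel columns grow to the right and rows downward; lengths in mm; the calibration is good to about 2 mm. A picture is of the moment at which its call begins. There is no depth.
- ctrl.finish_job(): hands the job in; it is judged then, once.
The state is a dict: "clock": time; "qpos": joint angles; "qd": joint speeds; "tau": joint torques, N m; "eef_pos": TCP position; "tool_rot": TCP orientation; "force": force on the tool from outside, world axes, zero at the start; "torque": the same for the moment, N m; "width": finger opening in mm; "gripper_force": force on a finger pad.
Only numpy, scipy, OpenCV 4.12 (cv2) and the standard library are available. Lean on these libraries where they do the work, as an engineer would, in place of code of your own. Each camera call takes 0.05 s, during which the arm holds its last target. There are 200 camera calls.

TASK

In the marking-out jig, first push the aluminium block square and flush into the corner of the two blue fences, leaving the pointer in. Then squeeze in the red button on the side of the telescoping pointer's black head, pull the pointer out over the block, past its first stop, all the way to its second stop, and finish still gripping the head and holding it there so that a colleague can scribe along it, with the block still flush. Leave the other things on the bench where they are.

Things in the scene. Friction and masses are not known exactly. Their poses are not given: they have to be found in the camera images.
- jig: Marking-out jig, fixed to the bench: steel plate 240 (x) by 220 (y) by 12 mm, origin at the centre of its underside, z up. Blue fences, 16 mm thick, 26 mm above the plate: the back fence along y, inner face at jig x = +80 mm; the side fence along x, inner face at jig y = +70 mm. Flush in their corner, the block's centre is at jig x = +40, y = +40 mm.
- fence_corner (a point): Inner corner of the two fences at the plate's top face: jig x = +80, y = +70, z = +12 mm. The back fence runs 174 mm from here toward jig -y, the side fence 180 mm toward -x.
- barrel_mouth (a point): Mouth of the pointer's barrel, on its axis: jig x = +142, y = +30, z = +90 mm. The fixed aluminium barrel, 28 mm across, lies along jig x behind the back fence, from here 148 mm toward +x, on two posts. The pointer slides out of it toward jig -x, over the back fence and the block.
- block: Loose aluminium block 80 (x) by 60 (y) by 40 mm high, 0.3 to 0.5 kg (2 to 7 N to slide it), on the jig's plate (top 52 mm above the bench), clear of both fences, turned up to 0.3 rad from square. Origin at the centre of its underside; axes along the jig's when square. Its +x face goes against the back fence, its +y face against the side fence.
- pointer (a joint): How far the pointer is out, in m: 0 in (start), 0.060 first stop, 0.120 second stop, the hard end of travel. A spring draws it in with 2 N at 0, 5 N at the second stop. With the red button out it is latched at 0 (1 mm play) and catches again at 0.060; button held in, it slides past the first stop. Nothing latches it at the second stop: let go, it slides back to the first stop.
- pointer_head (a point): Black head on the pointer's robot-side end, the part to grip: 36 (x) by 26 (y) by 32 mm, this point at its centre, 90 mm above the bench, axes along the jig's; start: jig x = +120, y = +30 mm. A brass nose 16 mm long points to -x; behind it a 12 mm rod. A pinch across y from above, at the centre, presses the button flush (grip then 26 mm wide). Pulling it: along jig -x.
- button_face (a point): Centre of the outer face of the red button on the head's -y flank, 19 mm from the head's centre when out, 13 mm when flush; it rides with the head. As the pointer is pulled a yellow ring on the rod leaves the barrel at about the first stop and a red ring about 10 mm before the second.
- release_button (a joint): Red spring button, 20 by 20 mm, in the middle of the head's -y flank, 6 mm proud when out. Value in m: 0 out, pressed toward jig +y; the latch is free from 0.0045 on, 0.006 is flush with the flank. Pressing it flush takes about 6 N; it springs back when let go.
- cone_punch: Loose copper-coloured cone, 52 mm across and 50 mm high, standing to the left (+y) of the jig; leave it alone. Origin at the centre of its underside.
- slot_block: Loose dark steel slotted block, 50 by 45 by 38 mm high, to the right (-y) of the jig; leave it alone. Origin at the centre of its underside.
- wrench: Loose wrench lying flat on the bench farther left; leave it alone. Origin under its middle.

How it is judged:
By the outcome, as a careful person would: the job done as asked, in the order asked, and still so for the second after the job is handed in, while the arm keeps its last pose, push and grip.
It also fails if it takes over 70 s, if anything falls off the work surface, if the arm or the gripper's body presses on something with over 40 N, if the wrist force passes 120 N, or if a joint passes its speed limit or range.

## Working session

There is one attempt and no reset: what is moved stays moved. The work goes in short steps, Python scripts to look and compute and a tool call to move; the robot and the scene stay as the last step left them, time stands still between calls to the robot, and variables do not carry over. Pictures are saved under pics/ and viewed, at most 10 in all, crops included, and the job is handed in when it is done.

Besides the shell and the picture viewer there is one more tool, called after "Emit:" as a command line: name --argument value ..., lists and objects as JSON in quotes. drive_tool: Moves the arm, as the interface text tells. Its arguments: {"type":"object","properties":{"motion":{"type":"array"}},"required":["motion"]}

```bash
mkdir -p pics; ls; cat > h.py <<'E'
import numpy as np, cv2
from cell import monitor, cams, ctrl
def grab(n,f):
    d=cams.get_image(n); cv2.imwrite('pics/'+f,d['color']); np.savez('pics/'+f+'.npz',**{k:np.array(v) for k,v in d.items()}); return d
def ray(d,u,v,z):
    K,R,t=[np.array(d[k],float) for k in 'KRt']; t=t.ravel()
    c=-R.T@t; r=R.T@np.linalg.inv(K)@np.array([u,v,1.]); return c+r*(z-c[2])/r[2]
def proj(d,X):
    K,R,t=[np.array(d[k],float) for k in 'KRt']; p=K@(R@np.array(X,float)+t.ravel()); return p[:2]/p[2]
E
python3 - <<'E'
from h import *
np.set_printoptions(precision=3,suppress=True)
for n in ['scene','top']:
    d=grab(n,n+'0.png'); print(n,-np.array(d['R']).T@np.array(d['t']).ravel())
a=cv2.imread('pics/top0.png');cv2.imwrite('pics/top0b.png',cv2.resize(a,(800,600)))
print(monitor.read_state())
E
```

```text
pics
scene [1050.231  162.04   875.757]
top [ 400.679  105.073 1198.683]
{'clock': 0.1, 'qpos': array([ 1.17 ,  0.629,  0.038,  1.518, -0.027,  0.996, -0.02 ]), 'qd': array([ 0.002, -0.002,  0.   , -0.003,  0.   ,  0.   , -0.   ]), 'tau': array([  0.004, -56.453,   1.23 , -19.397,   0.011,   0.005,   0.   ]), 'eef_pos': array([ 213.425, -613.376,  230.492]), 'tool_rot': array([-3.14 ,  0.   ,  0.335]), 'force': array([-0.584,  0.799,  0.371]), 'torque': array([-0.039, -0.019, -0.038]), 'gripper_force': 0.0, 'width': 85.08571052479391}
```

View pics/top0b.png

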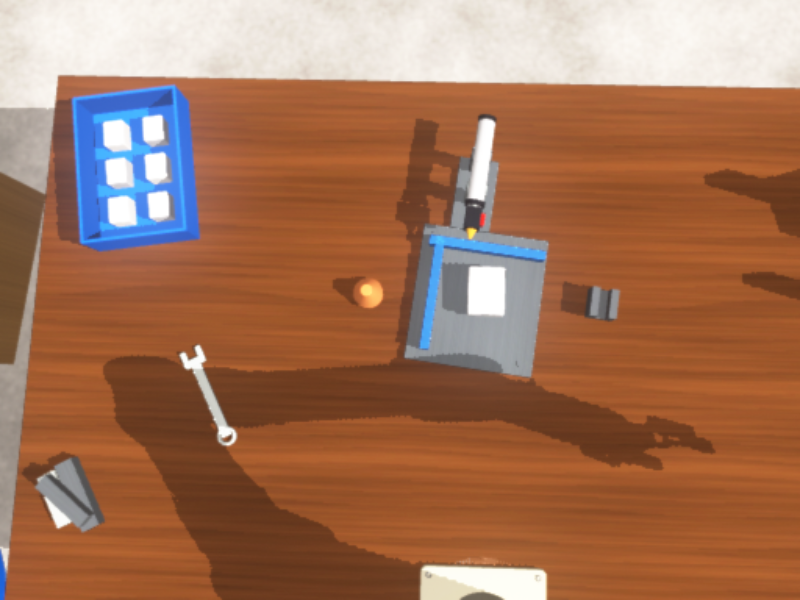

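View pics/scene0.png

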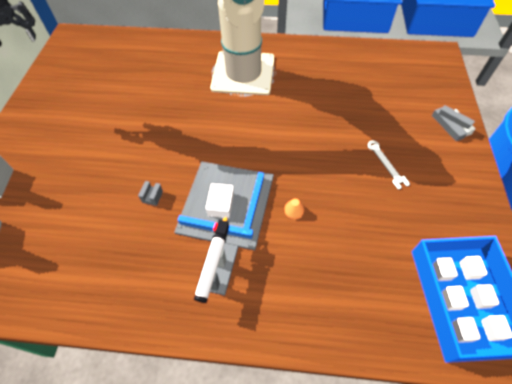

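The top view shows the jig at about (475,300) turned slightly, the block at (487,291), the head at (474,215) with its red button at (482,219), the cone at (368,292) and the slot block at (603,303). The scene view agrees.

```bash
python3 - <<'E'
from h import *
np.set_printoptions(precision=2,suppress=True)
d=dict(np.load('pics/top0.png.npz')); im=d['color']
c=im[60:245,240:400]; cv2.imwrite('pics/c0.png',cv2.resize(c,None,fx=3.2,fy=3.2,interpolation=cv2.INTER_CUBIC))
hsv=cv2.cvtColor(im,cv2.COLOR_BGR2HSV)
roi=np.zeros(im.shape[:2],np.uint8); roi[60:245,250:370]=1
b=cv2.inRange(hsv,(98,120,60),(125,255,255))*roi
ys,xs=np.nonzero(b); print(np.unique(hsv[ys,xs,2]//16,return_counts=True))
cs,_=cv2.findContours(b,0,2); k=max(cs,key=cv2.contourArea)
for p in cv2.approxPolyDP(k,3,True)[:,0]: print('fence',p,ray(d,*p,38)[:2])
w=cv2.inRange(hsv,(0,0,215),(180,40,255))*roi; w[:155]=0
cs,_=cv2.findContours(w,0,2); k=max(cs,key=cv2.contourArea); r=cv2.minAreaRect(k); print(r)
for p in cv2.boxPoints(r): print('block',p,ray(d,*p,52)[:2])
r_=cv2.inRange(hsv,(0,150,90),(4,255,255))*roi; r_[:120]=0; r_[160:]=0
ys,xs=np.nonzero(r_); print('red',xs.mean(),ys.mean(),len(xs),ray(d,xs.mean(),ys.mean(),92))
y_=cv2.inRange(hsv,(20,120,120),(35,255,255))*roi; ys,xs=np.nonzero(y_); print('nose',xs.mean(),ys.mean(),len(xs),ray(d,xs.mean(),ys.mean(),92))
w=cv2.inRange(hsv,(0,0,215),(180,40,255))*roi; w[140:]=0; p=np.argwhere(w)[:,::-1].astype(np.float32); l=cv2.fitLine(p,2,0,.01,.01).ravel()
A=ray(d,*(l[2:]-15*l[:2]),97);B=ray(d,*(l[2:]+15*l[:2]),97);print('barrel',A,B,np.arctan2(*(A-B)[[1,0]]))
E
```

```text
(array([ 8,  9, 10, 11, 12, 13, 14, 15], dtype=uint8), array([  8,  41,  32,  14,  13,  23,  55, 722]))
fence [268 221] [462.32 113.05]
fence [274 221] [462.74  97.29]
fence [285 157] [634.55  71.88]
fence [347 166] [614.01 -93.57]
fence [348 161] [627.62 -96.21]
fence [276 150] [653.12  96.41]
fence [278 161] [623.21  90.37]
((311.5, 186.0), (30.0, 23.0), 90.0)
block [300. 171.] [595.13  32.07]
block [323. 171.] [596.58 -28.31]
block [323. 201.] [517.35 -28.97]
block [300. 201.] [515.82  30.85]
red 308.29411764705884 140.52941176470588 17 [668.07  14.61  92.  ]
nose 301.30434782608694 148.56521739130434 23 [646.62  32.19  92.  ]
barrel [728.67  21.03  97.  ] [808.44  11.1   97.  ] 3.0177560976282827
```

View pics/c0.png

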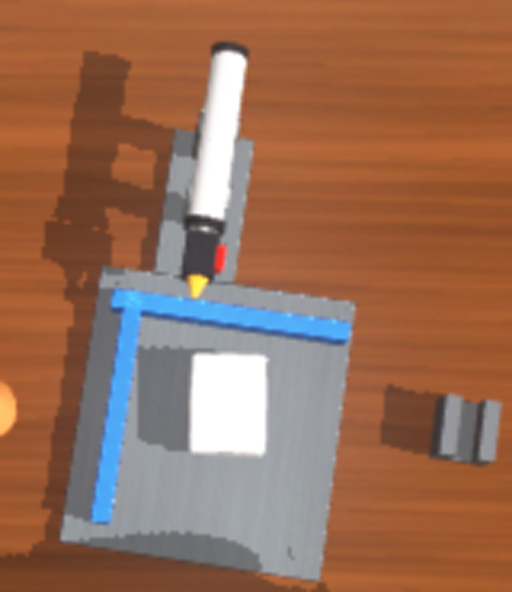

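The crop shows the fence L in bright blue (corner at crop (128,303)), the block standing clear of both fences and turned from the jig by roughly 0.13 rad, and the head at crop (203,250) with the red button on its right.

```bash
cat >> h.py <<'E'
def fitjig(d):
    """jig pose from the bright fence tops (z=38): centre lines jig y=78 and jig x=88"""
    hsv=cv2.cvtColor(d['color'],cv2.COLOR_BGR2HSV); b=cv2.inRange(hsv,(98,120,225),(125,255,255))
    n,lab,st,_=cv2.connectedComponentsWithStats(b)
    c=[np.argwhere(lab==i)[:,::-1] for i in range(1,n) if st[i,4]>30]
    P=np.vstack([[ray(d,*p,38)[:2] for p in q] for q in c])
    P=P[(P[:,0]>430)&(P[:,0]<680)&(abs(P[:,1])<140)]
    yaw,o=-.125,np.array([540,0.])
    o=np.array([556.,10.])
    for i in range(8):
        R=np.array([[np.cos(yaw),-np.sin(yaw)],[np.sin(yaw),np.cos(yaw)]]); J=(P-o)@R
        s=J[(abs(J[:,1]-78)<14)&(J[:,0]<70)&(J[:,0]>-90)]; k=J[(abs(J[:,0]-88)<14)&(J[:,1]<60)&(J[:,1]>-95)]
        a=np.polyfit(s[:,0],s[:,1],1); b=np.polyfit(k[:,1],k[:,0],1)
        ly=np.polyval(a,0)-78; lx=np.polyval(b,0)-88
        o=o+R@np.array([lx,ly]); yaw+=(a[0]-b[0])/2
    return o,yaw,(a[0],-b[0],len(s),len(k))
E
python3 - <<'E'
from h import *
np.set_printoptions(precision=3,suppress=True)
for n in ['top','scene']:
    d=dict(np.load(f'pics/{n}0.png.npz')); r=fitjig(d); print(n,r)
    o,yaw,_=r; R=np.array([[np.cos(yaw),-np.sin(yaw)],[np.sin(yaw),np.cos(yaw)]])
    print('head',o+R@[120,30],'corner',o+R@[80,70], 'flush',o+R@[40,40])
    hsv=cv2.cvtColor(d['color'],cv2.COLOR_BGR2HSV)
    w=cv2.inRange(hsv,(0,0,215),(180,40,255)); P=[]
    for v,u in np.argwhere(w):
        X=ray(d,u,v,52)[:2]; q=R.T@(X-o)
        if -80<q[0]<80 and -80<q[1]<70: P.append(q)
    P=np.array(P,np.float32); print('block jig',cv2.minAreaRect(P), P.mean(0))
E
```

```text
top (array([547.216,  15.199]), np.float64(-0.1246126154174579), (np.float64(0.00010170921034152638), np.float64(-0.00010170920891136764), 332, 319))
head [670.015  30.051] corner [635.296  74.713] flush [591.878  49.917]
block jig ((10.673080444335938, -12.693252563476562), (79.73787689208984, 60.37906265258789), 8.02591323852539) [ 10.761 -11.498]
scene (array([548.61 ,  18.134]), np.float64(-0.13082994497334352), (np.float64(-0.0023049909776685956), np.float64(0.0023049909776216024), 302, 242))
head [671.498  32.223] corner [637.058  77.099] flush [593.486  52.574]
block jig ((16.964725494384766, -11.370365142822266), (101.77872467041016, 66.08631134033203), 6.4108357429504395) [ 16.623 -10.946]
```

Emit:
drive_tool --motion '[{"fingers":0.3,"linear":[0,0,0],"twist":0.115},{"fingers":0.3,"linear":[0,0,0],"twist":0.115},{"fingers":0.3,"linear":[0,0,0],"twist":0.115},{"fingers":0.3,"linear":[0,0,0],"twist":0.116},{"fingers":0.3,"linear":[0.011,-0.036,0],"twist":0}]'

```text
clock: 0.52
eef_pos: [223.9, -585.2, 230.7]
tool_rot: [3.135, 0.003, -0.139]
force: [-0.4, -0.3, -0.3]
width: 26.1
gripper_force: 0.0
```

Emit:
drive_tool --motion '[{"fingers":0.3,"linear":[0.011,-0.036,0],"twist":0},{"fingers":0.3,"linear":[0.011,-0.036,0],"twist":0},{"fingers":0.3,"linear":[0.011,-0.036,0],"twist":0},{"fingers":0.3,"linear":[0.011,-0.036,0],"twist":0},{"fingers":0.3,"linear":[0.011,-0.036,0],"twist":0}]'

```text
clock: 0.93
eef_pos: [306.5, -406.0, 231.0]
tool_rot: [-3.141, 0.0, -0.126]
force: [0.4, 0.4, 0.5]
width: 25.6
gripper_force: 0.0
```

Emit:
drive_tool --motion '[{"fingers":0.3,"linear":[0.011,-0.036,0],"twist":0},{"fingers":0.3,"linear":[0.011,-0.036,0],"twist":0},{"fingers":0.3,"linear":[0.011,-0.036,0],"twist":0},{"fingers":0.3,"linear":[0.011,-0.036,0],"twist":0},{"fingers":0.3,"linear":[0.011,-0.036,0],"twist":0}]'

```text
clock: 1.35
eef_pos: [383.7, -234.4, 231.2]
tool_rot: [-3.141, 0.0, -0.126]
force: [1.8, -0.0, 0.1]
width: 25.8
gripper_force: 0.0
```

Emit:
drive_tool --motion '[{"fingers":0.3,"linear":[0.011,-0.036,0],"twist":0},{"fingers":0.3,"linear":[0.011,-0.036,0],"twist":0},{"fingers":0.3,"linear":[0.011,-0.036,0],"twist":0},{"fingers":0.3,"linear":[0,0,0],"twist":0},{"fingers":0.3,"linear":[0,0,0],"twist":0}]'

```text
clock: 1.77
eef_pos: [430.5, -131.0, 231.1]
tool_rot: [-3.141, 0.0, -0.12]
force: [-0.5, -1.0, 0.6]
width: 25.8
gripper_force: 0.0
```

Emit:
drive_tool --motion '[{"fingers":0.3,"linear":[0.008,-0.03,0],"twist":0},{"fingers":0.3,"linear":[0.008,-0.03,0],"twist":0},{"fingers":0.3,"linear":[0.008,-0.03,0],"twist":0},{"fingers":0.3,"linear":[0.008,-0.03,0],"twist":0},{"fingers":0.3,"linear":[0.008,-0.028,0],"twist":0}]'

```text
clock: 2.18
eef_pos: [488.2, 8.1, 231.2]
tool_rot: [3.141, 0.0, -0.129]
force: [0.3, -0.2, -0.2]
width: 25.2
gripper_force: 0.0
```

Emit:
drive_tool --motion '[{"fingers":0.3,"linear":[0,0,0.03],"twist":0},{"fingers":0.3,"linear":[0,0,0.03],"twist":0},{"fingers":0.3,"linear":[0,0,0.03],"twist":0},{"fingers":0.3,"linear":[0,0,0],"twist":0},{"fingers":0.3,"linear":[0,0,0],"twist":0}]'

```text
clock: 2.6
eef_pos: [486.9, 6.7, 140.5]
tool_rot: [3.14, 0.004, -0.129]
force: [-0.0, 0.5, 0.7]
width: 25.2
gripper_force: 0.0
```

```bash
python3 - <<'E'
from h import *
np.set_printoptions(precision=3,suppress=True)
d=grab('wrist','w1.png')
s=monitor.read_state(); print(s['eef_pos'],s['tool_rot'],s['qpos'])
print(fitjig(d), -np.array(d['R']).T@np.array(d['t']).ravel())
E
```

```text
[488.266   7.021 141.812] [ 3.141  0.    -0.128] [-0.127  0.539  0.078  2.051 -0.075  0.555 -1.695]Traceback (most recent call last):
  File "<stdin>", line 5, in <module>
  File "h.py", line 22, in fitjig
    a=np.polyfit(s[:,0],s[:,1],1); b=np.polyfit(k[:,1],k[:,0],1)
    raise TypeError("expected non-empty vector for x")
TypeError: expected non-empty vector for x
```

View pics/w1.png

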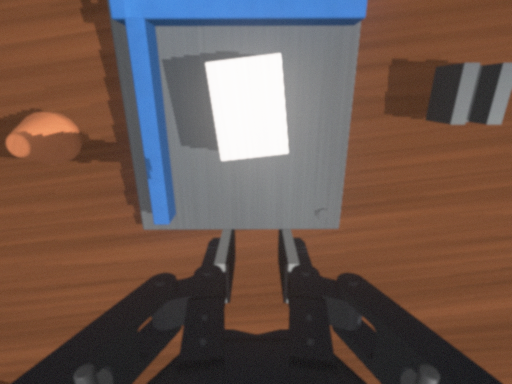

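The wrist view shows the jig square to the tool. The back fence's inner bottom edge is near row 19, the side fence runs from (140,20) to (165,222), and the block at (248,108) is still turned. The fingers are clear below.

```bash
python3 - <<'E'
from h import *
np.set_printoptions(precision=3,suppress=True)
d=dict(np.load('pics/w1.png.npz')); hsv=cv2.cvtColor(d['color'],cv2.COLOR_BGR2HSV)
print(-d['R'].T@d['t'].ravel())
b=cv2.inRange(hsv,(98,120,40),(125,255,255)); w=cv2.inRange(hsv,(0,0,215),(180,40,255))
P=np.array([ray(d,u,np.nonzero(b[:40,u])[0].max()+1,12)[:2] for u in range(175,355,5)])
p=np.polyfit(P[:,1],P[:,0],1); print('back inner: yaw',-np.arctan(p[0]),'x at y=0',p[1],'top-cam predicts',547.2+80/np.cos(.1246)-(15.2)*-.1246*-1*-1)
Q=np.array([ray(d,np.nonzero(b[v,:220])[0].max()+1,v,12)[:2] for v in range(40,215,5)])
q=np.polyfit(Q[:,0],Q[:,1],1); print('side inner yaw',np.arctan(q[0]))
# corner intersection
y=(q[0]*p[1]+q[1])/(1-q[0]*p[0]); x=p[0]*y+p[1]; print('corner',x,y)
yaw=(np.arctan(q[0])-np.arctan(p[0]))/2; R=np.array([[np.cos(yaw),-np.sin(yaw)],[np.sin(yaw),np.cos(yaw)]])
o=np.array([x,y])-R@[80,70]; print('o',o,yaw,'head',o+R@[120,30])
cs,_=cv2.findContours(w,0,2);k=max(cs,key=cv2.contourArea)[:,0]
B=np.array([R.T@(ray(d,*c,52)[:2]-o) for c in k],np.float32); print(cv2.minAreaRect(B)); print(cv2.boxPoints(cv2.minAreaRect(B)))
E
```

```text
[571.369  -4.539 282.604]
back inner: yaw -0.12442395127004634 x at y=0 628.6112273725129 top-cam predicts 629.718969099915
side inner yaw -0.12550782939447577
corner 638.174697282758 76.46491765500228
o [550.074  16.982] -0.12496589033226105 head [672.877  31.791]
((9.970657348632812, -12.688629150390625), (79.27474975585938, 59.391029357910156), 6.286107063293457)
[[-32.68   12.488]
 [-26.177 -46.546]
 [ 52.621 -37.866]
 [ 46.118  21.168]]
```

Emit:
drive_tool --motion '[{"fingers":0.3,"linear":[0,-0.004,0.035],"twist":-0.003},{"fingers":0.3,"linear":[0,0,0.035],"twist":0},{"fingers":0.3,"linear":[0,0,0.03],"twist":0},{"fingers":0.3,"linear":[0,0,0.017],"twist":0},{"fingers":0.3,"linear":[0,0,0],"twist":0}]'

```text
clock: 3.07
eef_pos: [488.3, 11.7, 23.2]
tool_rot: [3.141, 0.002, -0.124]
force: [-1.0, 0.8, -0.2]
width: 25.6
gripper_force: 0.0
```

Emit:
drive_tool --motion '[{"fingers":0.3,"linear":[0.006,0,0],"twist":0},{"fingers":0.3,"linear":[0.006,0,0],"twist":0},{"fingers":0.3,"linear":[0.006,0,0],"twist":0},{"fingers":0.3,"linear":[0.004,0,0],"twist":0},{"fingers":0.3,"linear":[0.004,0,0],"twist":0}]'

```text
clock: 3.48
eef_pos: [514.8, 9.6, 25.5]
tool_rot: [-3.141, -0.0, -0.123]
force: [-3.3, 1.3, 2.3]
width: 25.3
gripper_force: 1.5
```

Emit:
drive_tool --motion '[{"fingers":0.3,"linear":[0.004,0,0],"twist":0},{"fingers":0.3,"linear":[0.004,0,0],"twist":0},{"fingers":0.3,"linear":[0.004,0,0],"twist":0},{"fingers":0.3,"linear":[0.003,0,0],"twist":0},{"fingers":0.3,"linear":[0.002,0,0],"twist":0}]'

```text
clock: 3.9
eef_pos: [531.5, 6.9, 24.3]
tool_rot: [3.141, 0.0, -0.124]
force: [-5.3, -0.6, 2.9]
width: 26.1
gripper_force: 1.9
```

Emit:
drive_tool --motion '[{"fingers":0.3,"linear":[0.002,0,0],"twist":0},{"fingers":0.3,"linear":[0.001,0,0],"twist":0},{"fingers":0.3,"linear":[0.001,0,0],"twist":0},{"fingers":0.3,"linear":[0,0,0],"twist":0}]'

```text
clock: 4.23
eef_pos: [535.3, 6.6, 24.2]
tool_rot: [3.141, 0.0, -0.123]
force: [-2.2, -0.1, 1.2]
width: 25.7
gripper_force: 1.4
```

Emit:
drive_tool --motion '[{"fingers":0.3,"linear":[0.001,0,0],"twist":0},{"fingers":0.3,"linear":[0.001,0,0],"twist":0},{"fingers":0.3,"linear":[0,0,0],"twist":0}]'

```text
clock: 4.48
eef_pos: [535.3, 6.5, 24.2]
tool_rot: [3.141, 0.004, -0.123]
force: [-7.5, 0.5, 5.3]
width: 25.8
gripper_force: 3.3
```

Emit:
drive_tool --motion '[{"fingers":0.3,"linear":[0.001,0,0],"twist":0},{"fingers":0.3,"linear":[0.001,0,0],"twist":0},{"fingers":0.3,"linear":[0,0,0],"twist":0}]'

```text
clock: 4.73
eef_pos: [535.2, 6.5, 24.1]
tool_rot: [3.141, 0.008, -0.123]
force: [-10.5, 1.1, 8.2]
width: 25.7
gripper_force: 5.0
```

Emit:
drive_tool --motion '[{"fingers":0.3,"linear":[-0.008,0,0],"twist":0},{"fingers":0,"linear":[-0.02,0,0],"twist":0},{"fingers":0,"linear":[0,0.03,0],"twist":0},{"fingers":0,"linear":[0,0.03,0],"twist":0},{"fingers":0,"linear":[0,0.012,0],"twist":0}]'

```text
clock: 5.15
eef_pos: [503.7, -66.3, 24.7]
tool_rot: [3.139, -0.004, -0.127]
force: [0.7, 0.1, 0.4]
width: 0.1
gripper_force: 0.0
```

Emit:
drive_tool --motion '[{"fingers":0,"linear":[0.025,0,0],"twist":0},{"fingers":0,"linear":[0.025,0,0],"twist":0},{"fingers":0,"linear":[0.022,0,0],"twist":0},{"fingers":0,"linear":[0,0,0],"twist":0},{"fingers":0,"linear":[0,0,0],"twist":0}]'

```text
clock: 5.57
eef_pos: [576.4, -71.0, 24.5]
tool_rot: [3.142, -0.004, -0.123]
force: [-0.7, 0.1, -0.6]
width: 0.1
gripper_force: 0.0
```

```bash
cat >> h.py <<'E'
def blk(d,o=np.array([547.2,15.2]),yaw=-.1246):
    R=np.array([[np.cos(yaw),-np.sin(yaw)],[np.sin(yaw),np.cos(yaw)]])
    w=cv2.inRange(cv2.cvtColor(d['color'],cv2.COLOR_BGR2HSV),(0,0,200),(180,40,255))
    P=np.array([R.T@(ray(d,u,v,52)[:2]-o) for v,u in np.argwhere(w)],np.float32)
    P=P[(abs(P[:,0])<82)&(P[:,1]<75)&(P[:,1]>-80)]; return cv2.minAreaRect(P)
def jig(p,o=np.array([548.8,16.3]),yaw=-.125):
    R=np.array([[np.cos(yaw),-np.sin(yaw)],[np.sin(yaw),np.cos(yaw)]]); return R.T@(np.array(p[:2])-o)
E
python3 - <<'E'
from h import *
d=grab('top','t2.png'); print(blk(d)); s=monitor.read_state(); print(jig(s['eef_pos']),s['eef_pos'],s['tool_rot'])
c=d['color'][60:245,240:400]; cv2.imwrite('pics/c2.png',cv2.resize(c,None,fx=3,fy=3,interpolation=cv2.INTER_CUBIC))
E
```

```text
((39.63336944580078, -15.301528930664062), (60.13968276977539, 80.03839874267578), 89.72437286376953)
[ 36.37589368 -83.21475805] [574.51729908 -70.80064366  24.23680601] [ 3.14150558e+00 -1.32100576e-03 -1.23271353e-01]
```

View pics/c2.png

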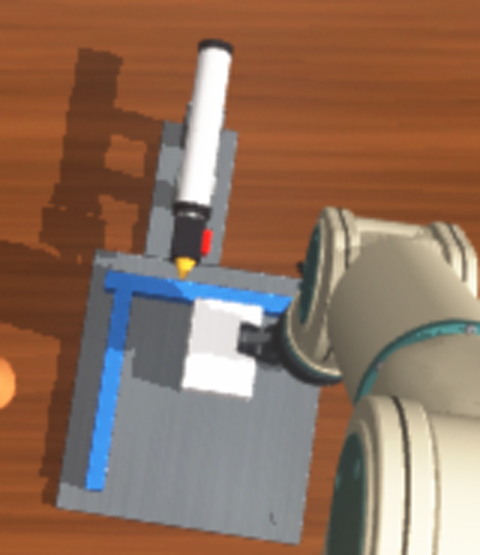

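Emit:
drive_tool --motion '[{"fingers":0,"linear":[-0.003,-0.008,0],"twist":0},{"fingers":0,"linear":[0,-0.008,0],"twist":0},{"fingers":0,"linear":[0,-0.004,0],"twist":0},{"fingers":0,"linear":[0,-0.004,0],"twist":0},{"fingers":0,"linear":[0,-0.004,0],"twist":0}]'

```text
clock: 6.03
eef_pos: [573.9, -42.6, 24.4]
tool_rot: [3.141, 0.001, -0.123]
force: [-1.6, -3.2, 1.4]
width: 0.2
gripper_force: 1.7
```

Emit:
drive_tool --motion '[{"fingers":0,"linear":[0,-0.005,0],"twist":0},{"fingers":0,"linear":[0,-0.005,0],"twist":0},{"fingers":0,"linear":[0,-0.005,0],"twist":0},{"fingers":0,"linear":[0,-0.005,0],"twist":0},{"fingers":0,"linear":[0,-0.005,0],"twist":0}]'

```text
clock: 6.45
eef_pos: [576.9, -18.4, 24.3]
tool_rot: [3.14, 0.001, -0.124]
force: [-2.5, -4.8, 1.9]
width: 0.2
gripper_force: 2.5
```

Emit:
drive_tool --motion '[{"fingers":0,"linear":[0,-0.004,0],"twist":0},{"fingers":0,"linear":[0,-0.004,0],"twist":0},{"fingers":0,"linear":[0,-0.004,0],"twist":0},{"fingers":0,"linear":[0,-0.003,0],"twist":0},{"fingers":0,"linear":[0,0,0],"twist":0}]'

```text
clock: 6.87
eef_pos: [579.1, -2.4, 24.3]
tool_rot: [3.141, 0.001, -0.123]
force: [-2.7, -1.3, 0.9]
width: 0.2
gripper_force: 1.1
```

```bash
python3 - <<'E'
from h import *
d=grab('top','t3.png'); print(blk(d)); d=grab('scene','s3.png'); s=monitor.read_state(); print(jig(s['eef_pos']),s['eef_pos'],s['tool_rot'],s['force'])
c=d['color'][140:310,130:320]; cv2.imwrite('pics/s3c.png',cv2.resize(c,None,fx=3,fy=3,interpolation=cv2.INTER_CUBIC))
E
```

```text
((-9.703330993652344, 1.9104995727539062), (207.06951904296875, 77.26436614990234), 34.9949836730957)
[ 32.47759396 -14.75440666] [579.18469125  -2.38842324  24.23173328] [-3.14135449e+00  5.30079577e-04 -1.22965788e-01] [-1.51120823 -2.08888295  0.53947682]
```

View pics/s3c.png

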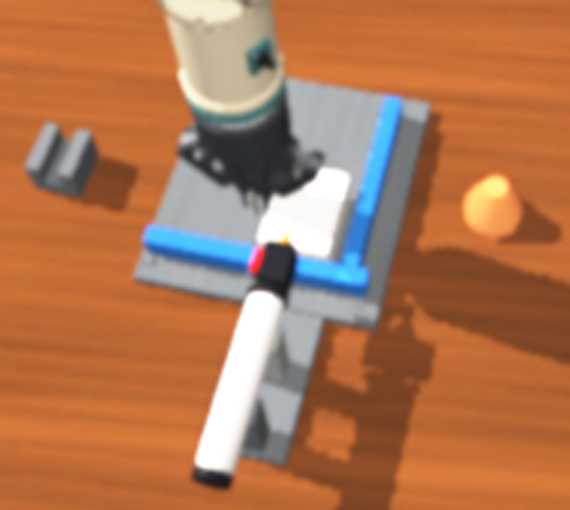

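The block is close to the side fence, with about 10 mm to go, and the gripper is clear of the head.

Emit:
drive_tool --motion '[{"fingers":0,"linear":[0,-0.002,0],"twist":0},{"fingers":0,"linear":[0,-0.002,0],"twist":0},{"fingers":0,"linear":[0,-0.002,0],"twist":0},{"fingers":0,"linear":[0,-0.001,0],"twist":0},{"fingers":0,"linear":[0,0,0],"twist":0}]'

```text
clock: 7.38
eef_pos: [580.1, 4.6, 24.2]
tool_rot: [-3.141, 0.0, -0.123]
force: [-3.3, -2.3, 0.1]
width: 0.2
gripper_force: 1.4
```

Emit:
drive_tool --motion '[{"fingers":0,"linear":[0,-0.001,0],"twist":0},{"fingers":0,"linear":[0,-0.001,0],"twist":0},{"fingers":0,"linear":[0,0,0],"twist":0}]'

```text
clock: 7.63
eef_pos: [580.4, 6.3, 24.2]
tool_rot: [-3.142, 0.0, -0.123]
force: [-2.4, -2.6, 0.3]
width: -0.1
gripper_force: 1.7
```

Emit:
drive_tool --motion '[{"fingers":0,"linear":[0,-0.001,0],"twist":0},{"fingers":0,"linear":[0,-0.001,0],"twist":0},{"fingers":0,"linear":[0,0,0],"twist":0}]'

```text
clock: 7.88
eef_pos: [580.7, 8.4, 24.3]
tool_rot: [-3.141, 0.0, -0.123]
force: [-3.9, -2.8, 0.5]
width: 0.2
gripper_force: 1.7
```

Emit:
drive_tool --motion '[{"fingers":0,"linear":[0,-0.001,0],"twist":0},{"fingers":0,"linear":[0,-0.001,0],"twist":0},{"fingers":0,"linear":[0,0,0],"twist":0}]'

```text
clock: 8.13
eef_pos: [580.7, 8.9, 24.3]
tool_rot: [3.14, 0.001, -0.124]
force: [-3.2, -4.9, 1.6]
width: 0.5
gripper_force: 3.1
```

Emit:
drive_tool --motion '[{"fingers":0,"linear":[0,-0.001,0],"twist":0},{"fingers":0,"linear":[0,-0.001,0],"twist":0},{"fingers":0,"linear":[0,0,0],"twist":0}]'

```text
clock: 8.38
eef_pos: [580.7, 8.9, 24.3]
tool_rot: [3.138, 0.001, -0.125]
force: [-4.2, -9.7, 1.5]
width: -0.1
gripper_force: 4.8
```

Emit:
drive_tool --motion '[{"fingers":0,"linear":[0,-0.001,0],"twist":0},{"fingers":0,"linear":[0,-0.001,0],"twist":0},{"fingers":0,"linear":[0,0,0],"twist":0}]'

```text
clock: 8.63
eef_pos: [580.6, 9.0, 24.3]
tool_rot: [3.136, 0.001, -0.126]
force: [-4.5, -13.2, 2.2]
width: -0.1
gripper_force: 6.5
```

Emit:
drive_tool --motion '[{"fingers":0,"linear":[0,0.01,0],"twist":0},{"fingers":0,"linear":[0,0.026,0],"twist":0},{"fingers":0,"linear":[-0.024,0,0],"twist":0},{"fingers":0,"linear":[-0.024,0,0],"twist":0},{"fingers":0,"linear":[-0.022,0,0],"twist":0}]'

```text
clock: 9.05
eef_pos: [508.6, -12.0, 24.6]
tool_rot: [-3.139, -0.004, -0.123]
force: [1.0, 1.1, -0.2]
width: 0.1
gripper_force: 0.0
```

Emit:
drive_tool --motion '[{"fingers":0.3,"linear":[0,-0.025,0],"twist":0},{"fingers":0.3,"linear":[0,-0.025,0],"twist":0},{"fingers":0.3,"linear":[0,-0.02,0],"twist":0},{"fingers":0.3,"linear":[0,0,0],"twist":0},{"fingers":0.3,"linear":[0,0,0],"twist":0}]'

```text
clock: 9.47
eef_pos: [517.6, 58.5, 24.6]
tool_rot: [-3.14, -0.003, -0.12]
force: [-0.2, -1.0, -0.3]
width: 25.3
gripper_force: 0.0
```

```bash
python3 - <<'E'
from h import *
s=monitor.read_state(); print(jig(s['eef_pos']),s['eef_pos'],s['tool_rot'],s['force'])
E
```

```text
[-36.17668536  37.93610473] [517.63525092  58.45043322  24.5606687 ] [-3.13962277e+00 -2.60615668e-03 -1.20191619e-01] [-0.18301875 -1.02979561 -0.30494793]
```

Push gently in x again.

Emit:
drive_tool --motion '[{"fingers":0.3,"linear":[0.008,0.002,0],"twist":0.004},{"fingers":0.3,"linear":[0.008,0,0],"twist":0},{"fingers":0.3,"linear":[0.004,0,0],"twist":0},{"fingers":0.3,"linear":[0.002,0,0],"twist":0},{"fingers":0.3,"linear":[0,0,0],"twist":0}]'

```text
clock: 9.88
eef_pos: [538.9, 50.7, 24.3]
tool_rot: [-3.142, -0.001, -0.129]
force: [-0.3, 0.4, 0.4]
width: 26.3
gripper_force: 0.0
```

Emit:
drive_tool --motion '[{"fingers":0.3,"linear":[0.001,0,0],"twist":0},{"fingers":0.3,"linear":[0.001,0,0],"twist":0},{"fingers":0.3,"linear":[0,0,0],"twist":0}]'

```text
clock: 10.13
eef_pos: [539.8, 51.4, 24.3]
tool_rot: [-3.142, 0.0, -0.127]
force: [0.2, -0.0, 0.6]
width: 25.5
gripper_force: 0.0
```

Emit:
drive_tool --motion '[{"fingers":0.3,"linear":[0.001,0,0],"twist":0},{"fingers":0.3,"linear":[0.001,0,0],"twist":0},{"fingers":0.3,"linear":[0,0,0],"twist":0}]'

```text
clock: 10.38
eef_pos: [541.0, 51.3, 24.2]
tool_rot: [3.141, 0.002, -0.127]
force: [-2.5, 0.3, 1.0]
width: 25.7
gripper_force: 1.0
```

Emit:
drive_tool --motion '[{"fingers":0.3,"linear":[0.002,0,0],"twist":0},{"fingers":0.3,"linear":[0.002,0,0],"twist":0},{"fingers":0.3,"linear":[0,0,0],"twist":0}]'

```text
clock: 10.63
eef_pos: [540.8, 51.3, 23.9]
tool_rot: [3.141, 0.01, -0.126]
force: [-8.6, 1.7, 6.2]
width: 25.3
gripper_force: 4.7
```

Emit:
drive_tool --motion '[{"fingers":0.3,"linear":[-0.006,0,0],"twist":0},{"fingers":0.3,"linear":[-0.03,0,0],"twist":0},{"fingers":0.3,"linear":[0,0,-0.035],"twist":0},{"fingers":0.3,"linear":[0,0,-0.035],"twist":0},{"fingers":0.3,"linear":[0,0,-0.035],"twist":0}]'

```text
clock: 11.05
eef_pos: [509.7, 55.1, 130.2]
tool_rot: [3.141, 0.0, -0.127]
force: [2.0, 0.4, -0.4]
width: 25.8
gripper_force: 0.0
```

Emit:
drive_tool --motion '[{"fingers":1,"linear":[-0.01,0.005,-0.035],"twist":0},{"fingers":1,"linear":[-0.01,0.005,-0.01],"twist":0},{"fingers":1,"linear":[0,0,0],"twist":0},{"fingers":1,"linear":[0,0,0],"twist":0}]'

```text
clock: 11.38
eef_pos: [489.6, 47.8, 175.1]
tool_rot: [-3.141, -0.003, -0.128]
force: [0.1, 0.9, 0.1]
width: 72.8
gripper_force: 0.0
```

```bash
python3 - <<'E'
from h import *
np.set_printoptions(precision=3,suppress=True)
s=monitor.read_state(); print(jig(s['eef_pos']),s['eef_pos'],s['tool_rot'],s['force'])
d=grab('top','t4.png'); print('top',blk(d)); d=grab('wrist','w4.png'); print('wrist',blk(d,np.array([550.07,16.98]),-.125))
E
```

```text
[-62.648  23.872] [489.617  47.796 175.052] [-3.141 -0.003 -0.128] [0.099 0.884 0.118]
top ((29.98377799987793, -5.1672210693359375), (101.31453704833984, 148.76536560058594), 0.6613749861717224)
wrist ((38.07326889038086, 38.56226348876953), (60.26731491088867, 78.98934936523438), 89.87797546386719)
```

View pics/w4.png

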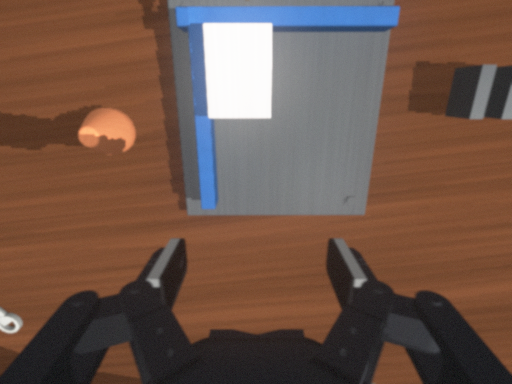

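The wrist view shows the block flush in the corner (white at (237,70), edges parallel to both fences). Next I locate the head from close by.

Emit:
drive_tool --motion '[{"fingers":1,"linear":[0.03,-0.003,0],"twist":-0.003},{"fingers":1,"linear":[0.03,-0.003,0],"twist":0},{"fingers":1,"linear":[0.03,0,0],"twist":0},{"fingers":1,"linear":[0,0,0],"twist":0},{"fingers":1,"linear":[0,0,0],"twist":0}]'

```text
clock: 11.9
eef_pos: [579.8, 42.2, 172.2]
tool_rot: [3.141, 0.002, -0.125]
force: [0.3, -0.3, -0.6]
width: 85.2
gripper_force: 0.0
```

```bash
python3 - <<'E'
from h import *
np.set_printoptions(precision=2,suppress=True)
s=monitor.read_state(); print(jig(s['eef_pos']),s['eef_pos'],s['tool_rot'])
d=grab('wrist','w5.png'); hsv=cv2.cvtColor(d['color'],cv2.COLOR_BGR2HSV)
for n,lo,hi,z in [('red',(0,150,60),(4,255,255),90),('yel',(20,120,90),(35,255,255),90),('blk',(0,0,0),(180,255,45),106)]:
    m=cv2.inRange(hsv,lo,hi); k,l,st,c=cv2.connectedComponentsWithStats(m)
    for i in range(1,k):
        if st[i,4]>60:
            x,y,w,h=st[i,:4]; print(n,st[i],[jig(ray(d,u,v,z)) for u,v in ((x,y),(x+w,y+h),c[i])])
E
```

```text
[27.52 29.58] [579.79  42.22 172.21] [ 3.14  0.   -0.12]
red [273  70   8  27 207] [array([128.82,  16.34]), array([109.27,   9.65]), array([119.73,  13.45])]
yel [255 110   9  18 100] [array([99.42, 30.1 ]), array([85.28, 22.78]), array([94.51, 27.87])]
blk [    0   243   512   141 29210] [array([-12.03, 253.59]), array([-186.91, -249.17]), array([-126.37,   30.14])]
```

View pics/w5.png

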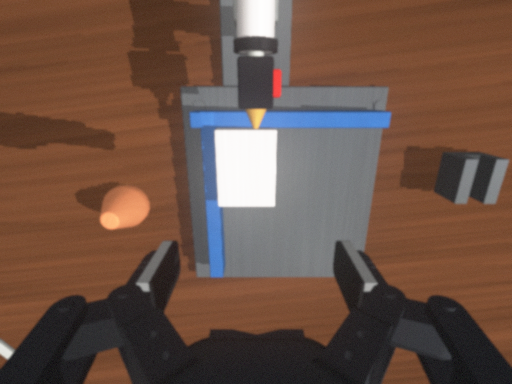

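The head is at (255,82) with the button at (277,83). The head lies on the tool's centreline, so I move straight along x and then down.

Emit:
drive_tool --motion '[{"fingers":1,"linear":[0.031,0,0],"twist":0},{"fingers":1,"linear":[0.031,0,0],"twist":0},{"fingers":1,"linear":[0.031,0,0],"twist":0},{"fingers":1,"linear":[0,0,0],"twist":0},{"fingers":1,"linear":[0,0,0],"twist":0}]'

```text
clock: 12.37
eef_pos: [670.7, 30.9, 172.8]
tool_rot: [3.141, 0.002, -0.125]
force: [-0.8, 0.7, 0.3]
width: 85.4
gripper_force: 0.0
```

```bash
python3 - <<'E'
from h import *
s=monitor.read_state(); print(jig(s['eef_pos']),s['eef_pos'],s['tool_rot'],s['force'])
E
```

```text
[119.11989612  29.68361914] [670.69128036  30.90077638 172.7947387 ] [ 3.14109910e+00  2.29089304e-03 -1.24510037e-01] [-0.76040227  0.68513135  0.25367844]
```

Emit:
drive_tool --motion '[{"fingers":1,"linear":[0,0,0.03],"twist":0},{"fingers":1,"linear":[0,0,0.03],"twist":0},{"fingers":1,"linear":[0,0,0.026],"twist":0},{"fingers":1,"linear":[0,0,0.016],"twist":0},{"fingers":1,"linear":[0,0,0],"twist":0}]'

```text
clock: 12.78
eef_pos: [665.8, 31.6, 67.9]
tool_rot: [3.14, 0.01, -0.124]
force: [-1.0, 0.4, -0.9]
width: 85.4
gripper_force: 0.0
```

Emit:
drive_tool --motion '[{"fingers":0.6,"linear":[0,0,0],"twist":0},{"fingers":0.45,"linear":[0,0,0],"twist":0},{"fingers":0.35,"linear":[0,0,0],"twist":0},{"fingers":0,"linear":[0,0,0],"twist":0},{"fingers":0,"linear":[0,0,0],"twist":0}]'

```text
clock: 13.2
eef_pos: [672.2, 31.3, 74.1]
tool_rot: [-3.14, -0.002, -0.125]
force: [-0.8, 22.5, 11.2]
width: 25.1
gripper_force: 22.6
```

Emit:
drive_tool --motion '[{"fingers":0,"linear":[0,0,0],"twist":0},{"fingers":0,"linear":[0,0,0],"twist":0},{"fingers":0,"linear":[0,0,0],"twist":0},{"fingers":0,"linear":[0,0,0],"twist":0}]'

```text
clock: 13.53
eef_pos: [672.2, 31.4, 74.2]
tool_rot: [-3.141, -0.002, -0.124]
force: [-1.3, 0.8, 6.0]
width: 24.7
gripper_force: 60.8
```

Emit:
drive_tool --motion '[{"fingers":0,"linear":[-0.002,0,-0.001],"twist":0},{"fingers":0,"linear":[-0.004,0,-0.001],"twist":0},{"fingers":0,"linear":[-0.006,0,0],"twist":0},{"fingers":0,"linear":[-0.006,0,0],"twist":0},{"fingers":0,"linear":[-0.006,0,0],"twist":0}]'

```text
clock: 13.95
eef_pos: [647.2, 34.5, 74.3]
tool_rot: [-3.141, -0.001, -0.124]
force: [3.5, 0.9, -6.3]
width: 25.1
gripper_force: 59.8
```

Emit:
drive_tool --motion '[{"fingers":0,"linear":[-0.006,0,0],"twist":0},{"fingers":0,"linear":[-0.006,0,0],"twist":0},{"fingers":0,"linear":[-0.006,0,0],"twist":0},{"fingers":0,"linear":[-0.006,0,0],"twist":0},{"fingers":0,"linear":[0,0,0],"twist":0}]'

```text
clock: 14.37
eef_pos: [622.1, 37.7, 74.2]
tool_rot: [-3.141, 0.002, -0.124]
force: [2.8, 2.3, -7.4]
width: 25.5
gripper_force: 59.7
```

Emit:
drive_tool --motion '[{"fingers":0,"linear":[-0.006,0,0.001],"twist":0},{"fingers":0,"linear":[-0.006,0,0],"twist":0},{"fingers":0,"linear":[-0.006,0,0],"twist":0},{"fingers":0,"linear":[-0.006,0,0],"twist":0},{"fingers":0,"linear":[-0.006,0,0],"twist":0}]'

```text
clock: 14.78
eef_pos: [595.3, 41.1, 74.2]
tool_rot: [-3.141, -0.003, -0.124]
force: [4.9, 3.2, -3.1]
width: 25.5
gripper_force: 60.2
```

Emit:
drive_tool --motion '[{"fingers":0,"linear":[-0.006,0,0],"twist":0},{"fingers":0,"linear":[-0.006,0,0],"twist":0},{"fingers":0,"linear":[-0.006,0,0],"twist":0},{"fingers":0,"linear":[-0.006,0,0],"twist":0},{"fingers":0,"linear":[0,0,0],"twist":0}]'

```text
clock: 15.2
eef_pos: [570.6, 44.2, 74.2]
tool_rot: [-3.141, -0.002, -0.124]
force: [4.0, 3.9, -2.2]
width: 25.3
gripper_force: 60.3
```

Emit:
drive_tool --motion '[{"fingers":0,"linear":[-0.004,0,0],"twist":0},{"fingers":0,"linear":[-0.004,0,0],"twist":0},{"fingers":0,"linear":[-0.002,0,0],"twist":0},{"fingers":0,"linear":[-0.002,0,0],"twist":0},{"fingers":0,"linear":[0,0,0],"twist":0}]'

```text
clock: 15.62
eef_pos: [559.8, 45.5, 74.2]
tool_rot: [-3.141, -0.003, -0.124]
force: [4.5, 2.6, -2.1]
width: 25.4
gripper_force: 60.3
```

Emit:
drive_tool --motion '[{"fingers":0,"linear":[-0.003,0,0],"twist":0},{"fingers":0,"linear":[-0.002,0,0],"twist":0},{"fingers":0,"linear":[-0.002,0,0],"twist":0},{"fingers":0,"linear":[0,0,0],"twist":0}]'

```text
clock: 15.95
eef_pos: [553.1, 46.4, 74.2]
tool_rot: [-3.141, -0.004, -0.124]
force: [4.5, 2.6, -2.8]
width: 25.0
gripper_force: 60.2
```

Emit:
drive_tool --motion '[{"fingers":0,"linear":[-0.002,0,0],"twist":0},{"fingers":0,"linear":[-0.002,0,0],"twist":0},{"fingers":0,"linear":[0,0,0],"twist":0},{"fingers":0,"linear":[0,0,0],"twist":0}]'

```text
clock: 16.28
eef_pos: [553.1, 46.4, 74.3]
tool_rot: [-3.14, -0.011, -0.124]
force: [14.0, 1.3, -10.9]
width: 25.5
gripper_force: 60.1
```

Emit:
drive_tool --motion '[{"fingers":0,"linear":[-0.002,0,0],"twist":0},{"fingers":0,"linear":[0,0,0],"twist":0},{"fingers":0,"linear":[0,0,0],"twist":0}]'

```text
clock: 16.53
eef_pos: [553.1, 46.4, 74.3]
tool_rot: [-3.14, -0.015, -0.125]
force: [18.1, 1.2, -14.5]
width: 25.1
gripper_force: 60.3
```

Emit:
drive_tool --motion '[{"fingers":0,"linear":[0.002,0,0],"twist":0},{"fingers":0,"linear":[0,0,0],"twist":0},{"fingers":0,"linear":[0,0,0],"twist":0}]'

```text
clock: 16.78
eef_pos: [553.1, 46.4, 74.3]
tool_rot: [-3.14, -0.011, -0.125]
force: [13.2, 2.8, -9.3]
width: 25.5
gripper_force: 61.1
```

```bash
python3 - <<'E'
from h import *
d=grab('scene','s6.png'); w=grab('wrist','w6.png'); s=monitor.read_state(); print(jig(s['eef_pos']),s['force'])
c=d['color'][140:310,130:320]; a=cv2.resize(c,None,fx=2.1,fy=2.26,interpolation=cv2.INTER_CUBIC)[:384]
cv2.imwrite('pics/c6.png',np.hstack([a,w['color'][:a.shape[0],76:476]]))
E
```

```text
[ 0.53006371 30.40741622] [ 13.08028867   2.12123601 -10.44509933]
```

View pics/c6.png

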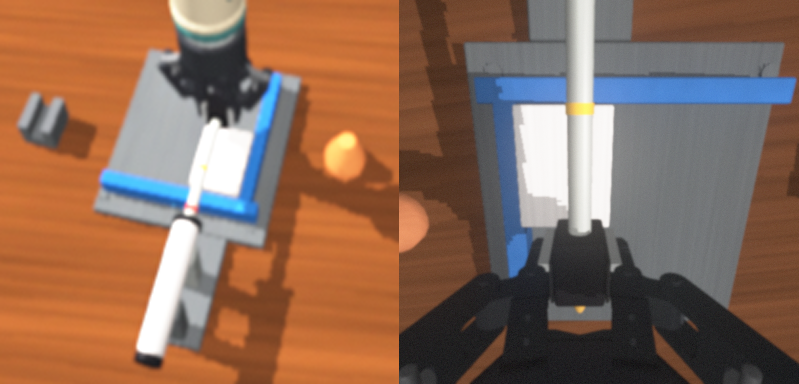

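The pointer is fully out: the yellow ring is at (580,108) and the red ring shows just outside the barrel at (192,209). The head is gripped and the block is still flush against both fences.

```bash
python3 -c "
from cell import ctrl; print(ctrl.finish_job())"
```

```text
the job is handed in; nothing more can be done
None
```

I pushed the block square and flush into the fence corner. I then pulled the pointer out with its button held in to the second stop (120 mm), and handed the job in at about 17 s with the head still gripped and held there.

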